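Pop open the staple box on the framing bench

TASK

Open the longer of the two steel fastener boxes: press down with the fingertips, once, on the black pad at the free edge of its lid until the push-push catch lets go, then draw back so that the lid springs up, and watch clear of it for about two seconds to be sure that it stays up. Do not push the lid down again once it has popped, do not touch the shorter box, and neither pick up nor shift the glue bottle, tape ring, hammer or frame corner.

Things in the scene. Friction and masses are not known exactly. Their poses are not given: they have to be found in the camera images.
- long_box: The longer box, painted grey steel, screwed to the bench. 100 mm deep (its x), 170 mm long (its y; feet add 14 mm at each end), 70 mm high to the side rims. Origin: centre of its underside, on the bench. The lid's hinge runs along y at the +x side; the free edge is the -x side, more or less towards the robot.
- long_pad (a point): Black ribbed press pad on the long box's steel lid, fixed to it. This point: centre of the pad's top, 78 mm above the bench when shut (z: the lid's outward normal). Pad (in the rules long_lid_c2) 28 (box x) by 40 mm (box y), 2 mm proud of the lid, 74 mm from the hinge, 22 mm from the free edge. Lid 96 by 161 by 6 mm; shut, its top stands 6 mm over the side rims, and the front wall is lower.
- long_lid (a joint): Lid of the long box, rad: 0 shut and latched, negative pressed in (stop at -0.085, 6 mm down at the pad), 1.05 open. Pressed in past -0.055 (4 mm) and let go, it springs up by itself within about 2 s, as far as the finger lets it; open, its free edge is 83 mm above the rims. Pressing takes 3 to 4 N, rising sharply at the stop. Pushing the open lid all the way down latches it again.
- short_box: The shorter box, like the long one but only 95 mm long (its y). Origin: centre of its underside. To be left alone. It stands to one side of the long box, left or right, at least 40 mm away.
- short_lid (a joint): Lid of the short box, rad, with the same kind of catch: 0 shut, 1.05 open. To stay shut.
- glue: White glue bottle, loose, 52 mm in diameter, 125 mm high, standing at the left of the work. Origin: centre of its underside.
- tape: Brown cardboard tape ring lying flat, loose, 90 mm across, 24 mm high, beyond the boxes. Origin: centre of its underside.
- hammer: Small hammer lying at the right of the work, loose, 220 mm long along its own x. Origin: on the bench beneath its middle.
- corner: L-shaped wooden frame-corner sample, loose, 100 by 100 mm and 24 mm high, lying beyond the boxes. Origin: centre of its underside.

How it is judged:
By the outcome, as a careful person would: the job done as asked, in the order asked, and still so for the second after the job is handed in, with the robot touching nothing.
It also fails if it takes over 35 s, if anything falls off the work surface, if the arm or the gripper's body presses on something with over 40 N, if the wrist force passes 120 N, or if a joint passes its speed limit or range.

ROBOT

A 6-joint arm with a two-finger parallel gripper is mounted at the origin on the work surface. World frame = base frame: x ahead of the robot, y to its left, z up, the work surface at z = 0. Lengths are in m, angles in rad, forces in N, time in s.
With the tool pointing down it reaches from about 0.3 to 0.775 m from the base axis. Payload 14.6 kg.
Tool frame: the origin (TCP) lies at the very end of the fingers, on their centre line; the grasp point (between the pads) lies 19 mm behind it (pinch_z is the distance from the TCP to the grasp point, in m); z points along the fingers, y is the direction in which the jaws open and shut (so a half turn about z gives the same grasp; the last joint's range is limited). The gripper opens to 94 mm and grips with 3 to 60 N. Pads are 16 mm wide; open, the fingers measure 119 mm over their backs; the gripper's body (75 mm by 177 mm) begins 78 mm behind the grasp point.
Start: joints at [1.041, 0.3, 1.521, -0, 1.321, -0.067], TCP at [0.246, 0.492, 0.205] pointing down, gripper open.
Joint ranges: [-3.03, 3.03], [-0.79, 2.21], [0.23, 2.52], [-1.04, 4.18], [0, 3.07], [-2.55, 2.55]. Speed limits (rad/s): [2.22, 2.22, 2.57, 3.14, 3.14, 3.14].

INTERFACE

Orientations are given as [roll, pitch, yaw] about the fixed x, y, z axes, in that order (R = Rz(yaw) Ry(pitch) Rx(roll)).
In Python, from station import get_obs, camera, hand_in, pinch_z gives the robot as it stands.
- The arm moves only by the tool servo_tool, never from a script. Its argument "moves" is a list that holds one entry, the list of rows, each a list of 7 numbers: the turn, a rotation vector about the tool's x, y, z normalised to -1 to 1, where 1 is pi/2 rad, then the shift along the tool's x, y, z normalised to -1 to 1, where 1 is 500 mm, then the closure, from 0 (fully open) to 1 (shut). In form: [[[rx, ry, rz, x, y, z, hand], ...]]. A call has 1 to 12 rows; each row is the pose to reach, as a shift and turn from the pose measured when the call began, along the tool's axes at that moment; what a row does not reach only later rows make up. A row lasts 1/12 s, in which the tool goes at most 41.7 mm and 7.16 degrees, less where a joint would pass 70% of its speed; a pose out of reach is approached as far as the arm can. A call with a number of a shift or a turn outside -1 to 1 is refused whole. A call with a gripper value outside its range is refused whole. The fingers move at their own pace and stop on an object; "squeeze" is the grip in N (left out, the last holds). Time passes only in rows, so rows that repeat a pose let the fingers close. It gives the time, the measured TCP pose, the force and the opening at its end, in the units of the state.
- get_obs(): the state, without advancing time (a new reading comes with each control period).
- camera(name): name is "scene" or "side" or "wrist"; returns a dict with "color" (384x512x3 uint8, red, green, blue), "intrinsics" (3x3 intrinsics, pixels), "distortion" ([k1, k2, p1, p2, k3] as OpenCV has them; the pictures are not rectified), "rvec" (rotation vector, rad) and "tvec" (3), from world to camera coordinates, as OpenCV has them. Camera axes: x right, y down, z forward; pixel columns grow to the right and rows downward; lengths in m; the calibration is good to about 2 mm. A picture is of the moment at which its call begins. There is no depth.
- hand_in(): hands the job in, once; it reports no verdict.
The state is a dict: "time_s": time; "qpos": joint angles; "joint_vel": joint speeds; "tau": joint torques, N m; "ee_pos": TCP position; "eef_rot": TCP orientation; "force": force on the tool from outside, world axes, zero at the start; "moment": the same for the moment, N m; "grip_width": finger opening in m.
Only numpy, scipy, OpenCV 4.12 (cv2) and the standard library are available. Lean on these libraries where they do the work, as an engineer would, in place of code of your own. Each camera call takes 0.05 s, during which the arm holds its last target.

## Working session

There is one attempt and no reset: what is moved stays moved. The work goes in short steps, Python scripts to look and compute and a tool call to move; the robot and the scene stay as the last step left them, time stands still between calls to the robot, and variables do not carry over. Pictures are saved under pics/ and viewed, and the job is handed in when it is done.

Besides the shell and the picture viewer there is one more tool, called after "Request:" as name([rows], argument=value, ...), one row to a line, values as JSON. servo_tool: Moves the arm, as the interface text tells. Scaled input: -1 to 1 covers 500 mm each way for a shift and pi/2 rad each way for a turn. Its arguments: {"type":"object","properties":{"moves":{"type":"array"},"squeeze":{"type":"number"}},"required":["moves"]}

```bash
mkdir -p pics; python3 - <<'E'
from station import get_obs,camera,pinch_z
import cv2,pickle
o=get_obs();print(o,pinch_z)
d={}
for n in("scene","side","wrist"):
    c=camera(n);d[n]=c;cv2.imwrite(f"pics/{n}0.png",c["color"][:,:,::-1])
    print(n,c["intrinsics"],c["distortion"],c["rvec"],c["tvec"])
pickle.dump(d,open("c0.pkl","wb"))
E
```

```text
{'time_s': 0.0, 'qpos': array([ 1.04141796e+00,  3.00471404e-01,  1.52162810e+00, -2.60339480e-05,
        1.32067891e+00, -6.66103508e-02]), 'joint_vel': array([ 0.00112899, -0.00091575,  0.00140438,  0.00103278,  0.00124494,
       -0.00031546]), 'tau': array([ 9.24946153e-05, -5.31798184e+01, -3.52744710e+01,  7.07867648e-02,
        2.43159255e-02, -1.38384867e-04]), 'ee_pos': array([0.24540797, 0.49190398, 0.20486627]), 'eef_rot': array([-3.14040784e+00, -5.37653381e-05,  2.67883106e+00]), 'force': array([-0.24911391, -0.40776799,  0.1129305 ]), 'moment': array([ 0.00493441, -0.00452248, -0.01308507]), 'grip_width': 0.09416691523723064} 0.0188
scene [[374.07529048   0.         259.51386259]
 [  0.         374.07529048 189.45792889]
 [  0.           0.           1.        ]] [-0.06653574  0.          0.          0.          0.        ] [ 0.96182248  2.29692118 -1.22537447] [ 0.45873047 -0.17556432  1.54901645]
side [[451.14082588   0.         260.71630434]
 [  0.         451.14082588 184.20736263]
 [  0.           0.           1.        ]] [-0.17326931  0.          0.          0.          0.        ] [ 2.15500113 -0.80827234  0.40132834] [-0.48182739  0.34528983  0.9403863 ]
wrist [[318.39839236   0.         254.20047767]
 [  0.         318.39839236 189.93648658]
 [  0.           0.           1.        ]] [-0.03809841  0.          0.          0.          0.        ] [-2.47021542 -1.52737669 -0.2067128 ] [-0.54978412 -0.02863022  0.39272623]
```

```bash
ls
```

```text
c0.pkl
pics
```

View pics/scene0.png

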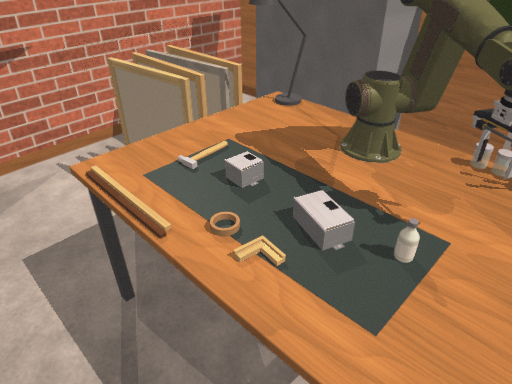

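View pics/side0.png

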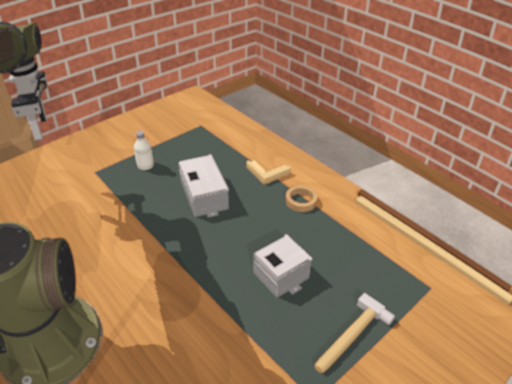

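View pics/wrist0.png

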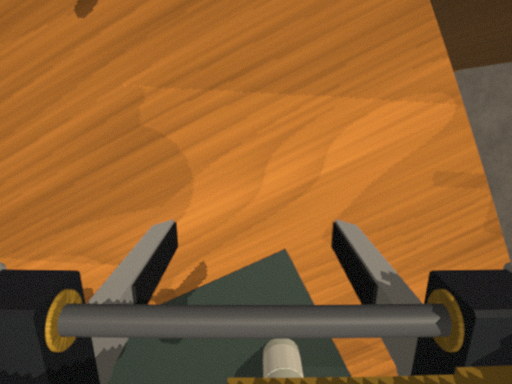

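The scene view shows the long box at about (322,218) with its pad near (332,206), and the short box at (245,168). In the side view the long pad is near (193,176). The glue is at (406,243) in scene and (143,153) in side. Next I'll triangulate the pads and lid.

```bash
cat > h.py <<'E'
import cv2,numpy as np
def und(c,p): return cv2.undistortPoints(np.array(p,float).reshape(-1,1,2),c["intrinsics"],c["distortion"]).reshape(-1,2)
def P(c): return np.hstack([cv2.Rodrigues(c["rvec"])[0],np.array(c["tvec"]).reshape(3,1)])
def tri(a,pa,b,pb):
    X=cv2.triangulatePoints(P(a),P(b),und(a,pa).T,und(b,pb).T);return (X[:3]/X[3]).T
def ray(c,p,z):
    R=cv2.Rodrigues(c["rvec"])[0];o=-R.T@np.array(c["tvec"]).ravel();d=np.c_[und(c,p),np.ones(len(und(c,p)))]@R
    return o+d*((z-o[2])/d[:,2])[:,None]
def proj(c,X): return cv2.projectPoints(np.array(X,float),c["rvec"],c["tvec"],c["intrinsics"],c["distortion"])[0].reshape(-1,2)
def pad(c,box):
    x0,y0,x1,y1=box;g=c["color"][y0:y1,x0:x1].max(2)
    n,l,s,ce=cv2.connectedComponentsWithStats((g<60).astype(np.uint8))
    return [(s[i][4],ce[i]+[x0,y0]) for i in range(1,n) if s[i][4]>15]
E
python3 - <<'E'
from h import *
import pickle
d=pickle.load(open("c0.pkl","rb"));S,D=d["scene"],d["side"]
for n,c,b in(("sl",S,(320,196,345,215)),("dl",D,(184,167,203,186)),("ss",S,(236,148,256,165)),("ds",D,(258,248,290,272))): print(n,pad(c,b))
for n,c,b in(("a",S,(280,180,370,255)),("b",D,(170,145,240,220))):
    im=c["color"][b[1]:b[3],b[0]:b[2],::-1];cv2.imwrite(f"pics/z{n}.png",cv2.resize(im,None,fx=8,fy=8,interpolation=cv2.INTER_NEAREST))
E
```

```text
sl [(np.int32(89), array([339.21348315, 199.29213483])), (np.int32(60), array([330.35, 204.6 ]))]
dl [(np.int32(33), array([192.72727273, 175.54545455]))]
ss [(np.int32(36), array([249.72222222, 156.55555556]))]
ds [(np.int32(83), array([273.71084337, 259.39759036]))]
```

View pics/za.png

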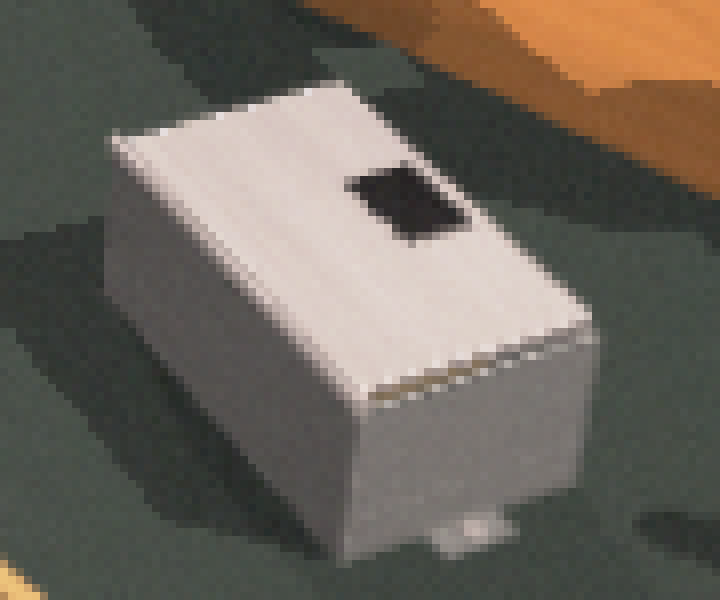

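View pics/zb.png

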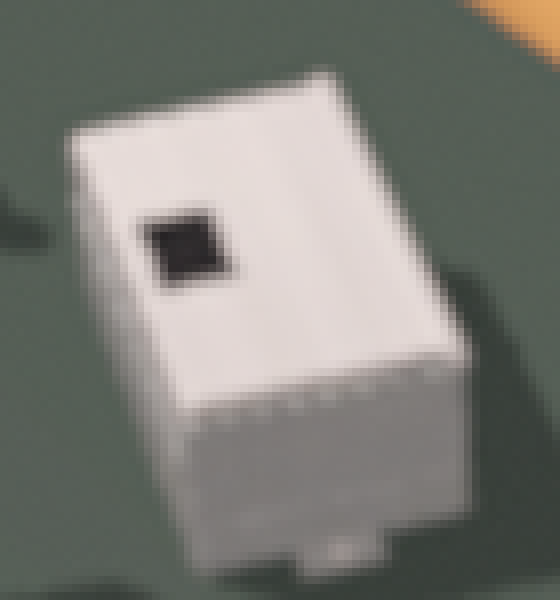

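```bash
python3 - <<'E'
from h import *
import pickle
d=pickle.load(open("c0.pkl","rb"));S,D=d["scene"],d["side"]
a=np.array([(590,315),(345,85),(115,135),(362,395)])/8+[279.5,179.5]
b=np.array([(75,130),(190,410),(465,350),(328,75)])/8+[169.5,144.5]
np.set_printoptions(precision=4,suppress=True)
X=tri(S,a,D,b);print("F+y,F-y,H-y,H+y\n",X)
print("len",np.linalg.norm(X[0]-X[1]),np.linalg.norm(X[3]-X[2]),np.linalg.norm(X[0]-X[3]),np.linalg.norm(X[1]-X[2]))
p=tri(S,[(330.4,204.6)],D,[(192.7,175.5)]);print("pad",p,ray(S,[(330.4,204.6)],.078),ray(D,[(192.7,175.5)],.078))
print("short",tri(S,[(249.7,156.6)],D,[(273.7,259.4)]))
print("glue",ray(S,[(405,261)],0),ray(D,[(145,168)],0))
f=X[0]-X[1]+X[3]-X[2];print("yaw of box y axis -90deg:",np.degrees(np.arctan2(-f[0],f[1])))
# scene pad corners
c=und(S,a)
E
```

```text
F+y,F-y,H-y,H+y
 [[0.5502 0.2605 0.0757]
 [0.4932 0.1104 0.0726]
 [0.5822 0.0712 0.0748]
 [0.6414 0.2288 0.0755]]
len 0.16055052679321394 0.16830509050308773 0.09660369624321696 0.09727980217224758
pad [[0.5408 0.1762 0.0765]] [[0.5417 0.1777 0.078 ]] [[0.5403 0.1738 0.078 ]]
short [[ 0.5044 -0.1984  0.0761]]
glue [[0.5183 0.4183 0.    ]] [[ 0.4969  0.3873 -0.    ]]
yaw of box y axis -90deg: -20.670464410899683
```

```bash
cat >> h.py <<'E'
from scipy.spatial.transform import Rotation as Ro
def rel(o,t,yaw_deg=None):
    R=Ro.from_euler('xyz',o["eef_rot"]);s=R.inv().apply(np.array(t)-o["ee_pos"])/.5
    T=R if yaw_deg is None else Ro.from_euler('xyz',[np.pi,0,np.radians(yaw_deg)])
    return np.round((R.inv()*T).as_rotvec()/(np.pi/2),4),np.round(s,4)
E
python3 - <<'E'
from h import *
from station import get_obs
import pickle
d=pickle.load(open("c0.pkl","rb"))
c=d["wrist"];R=cv2.Rodrigues(c["rvec"])[0];print(-R.T@np.array(c["tvec"]).ravel(),R[2])
print(rel(get_obs(),[.541,.177,.16],159.3))
E
```

```text
[0.17675384 0.52657307 0.3857396 ] [ 0.2384536  -0.11988163 -0.96372624]
(array([-0.0005, -0.0001, -0.0646]), array([-0.8101, -0.2997,  0.0903]))
```

Request:
servo_tool([
  [[0,0,-0.0646,-0.07,-0.025,0.0,1],[0,0,-0.0646,-0.14,-0.05,0.0,1],[0,0,-0.0646,-0.21,-0.077,0.01,1],[0,0,-0.0646,-0.28,-0.103,0.01,1],[0,0,-0.0646,-0.35,-0.13,0.02,1],[0,0,-0.0646,-0.42,-0.155,0.03,1],[0,0,-0.0646,-0.49,-0.18,0.04,1],[0,0,-0.0646,-0.56,-0.207,0.05,1],[0,0,-0.0646,-0.63,-0.233,0.06,1],[0,0,-0.0646,-0.7,-0.26,0.07,1],[0,0,-0.0646,-0.76,-0.28,0.08,1],[0,0,-0.0646,-0.81,-0.3,0.09,1]],
], squeeze=10)

```text
time_s: 1.15
ee_pos: [0.5421, 0.175, 0.1596]
eef_rot: [-3.14, -0.0, 2.779]
force: [-0.6, 0.5, 0.9]
grip_width: 0.0173
```

```bash
python3 - <<'E'
from h import *
from station import get_obs,camera
import pickle
o=get_obs();print(o["time_s"],o["ee_pos"],o["eef_rot"],o["force"],o["grip_width"])
d={}
for n in("wrist","side","scene"):
    d[n]=camera(n);cv2.imwrite(f"pics/{n}1.png",d[n]["color"][:,:,::-1])
pickle.dump(d,open("c1.pkl","wb"))
print(proj(d["wrist"],[[.541,.177,.078],o["ee_pos"]]))
E
```

```text
1.15 [0.54213898 0.17495485 0.15963172] [-3.14048593e+00 -3.08008214e-04  2.77922362e+00] [-0.56587905  0.51492361  0.85240797] 0.017333669702487283
[[255.92725795 192.70518331]
 [254.03207717 232.19719167]]
```

View pics/wrist1.png

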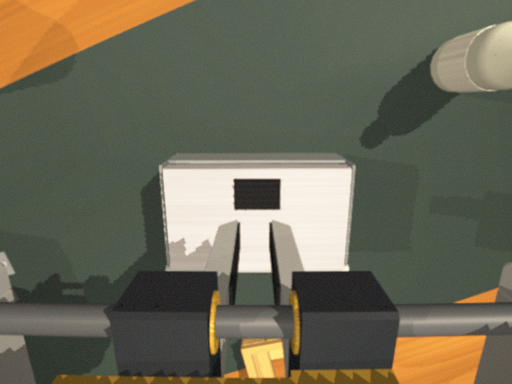

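View pics/side1.png

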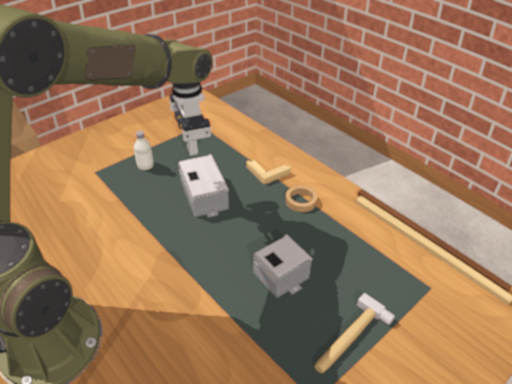

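The wrist view shows the lid square to the jaws and the pad centred near (257,194). The fingers are still closing.

```bash
python3 - <<'E'
from h import *
from station import get_obs
import pickle
o=get_obs();d=pickle.load(open("c1.pkl","rb"));d0=pickle.load(open("c0.pkl","rb"))
w=d["wrist"];a=[x for x in pad(w,(225,170,290,218))];print(a)
q=max(a,key=lambda t:t[0])[1]
print(ray(w,[q],.078), tri(w,[q],d0["scene"],[(330.4,204.6)]),tri(w,[q],d0["side"],[(192.7,175.5)]))
t=ray(w,[q],.078)[0];t[2]=.086
print(rel(o,t,159.3))
E
```

```text
[(np.int32(1241), array([256.52215955, 193.60596293]))]
[[0.5419329  0.17719294 0.078     ]] [[0.54181246 0.17743279 0.07802542]] [[0.54250714 0.17698389 0.07498239]]
(array([-0.0011, -0.0009, -0.0016]), array([-0.0003,  0.0038,  0.1465]))
```

Request:
servo_tool([
  [[0,0,0,0,0.004,0.03,1],[0,0,0,0,0.004,0.06,1],[0,0,0,0,0.004,0.09,1],[0,0,0,0,0.004,0.12,1],[0,0,0,0,0.004,0.142,1],[0,0,0,0,0.004,0.142,1],[0,0,0,0,0.004,0.142,1]],
])

```text
time_s: 1.88
ee_pos: [0.5415, 0.1779, 0.0884]
eef_rot: [-3.14, -0.002, 2.778]
force: [0.7, 0.9, -0.0]
grip_width: 0.0005
```

```bash
python3 - <<'E'
from h import *
from station import get_obs,camera
o=get_obs();print(o["time_s"],o["ee_pos"],o["force"],o["grip_width"])
w=camera("wrist");cv2.imwrite("pics/wrist2.png",w["color"][:,:,::-1])
print(proj(w,[o["ee_pos"],[.542,.177,.078]]))
c=camera("side");cv2.imwrite("pics/side2.png",cv2.resize(c["color"][120:230,140:260,::-1],None,fx=5,fy=5))
E
```

```text
1.8833 [0.54151484 0.17787475 0.08837703] [ 0.73577186  0.86404991 -0.00490424] 0.0005412484788494194
[[254.00960442 232.18383324]
 [253.04660866 226.95716174]]
```

View pics/wrist2.png

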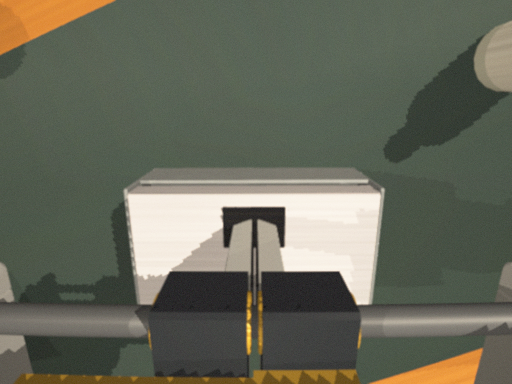

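View pics/side2.png

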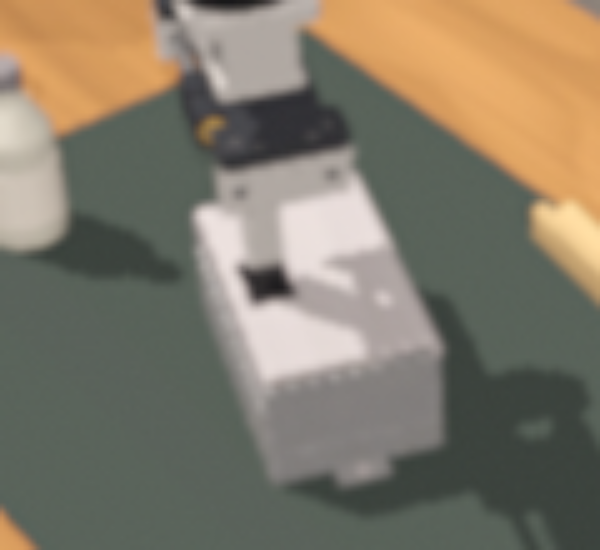

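Both views put the shut fingertips over the pad, which is centred at about (254,225) in the wrist image. Now I press gently.

Request:
servo_tool([
  [[0,0,0,0,-0.001,0.01,1],[0,0,0,0,-0.001,0.018,1],[0,0,0,0,-0.001,0.022,1],[0,0,0,0,-0.001,0.024,1],[0,0,0,0,-0.001,0.026,1],[0,0,0,0,-0.001,0.028,1],[0,0,0,0,-0.001,0.03,1],[0,0,0,0,-0.001,0.03,1],[0,0,0,0,-0.001,0.03,1]],
])

```text
time_s: 2.73
ee_pos: [0.5419, 0.1773, 0.0743]
eef_rot: [-3.141, -0.0, 2.778]
force: [-2.8, 0.3, 3.1]
grip_width: 0.0003
```

Request:
servo_tool([
  [[0,0,0,0,0,0.002,1],[0,0,0,0,0,0.003,1],[0,0,0,0,0,0.004,1],[0,0,0,0,0,0.004,1],[0,0,0,0,0,0.004,1]],
])

```text
time_s: 3.15
ee_pos: [0.542, 0.1774, 0.0725]
eef_rot: [-3.141, -0.0, 2.778]
force: [-4.2, 0.8, 6.7]
grip_width: 0.0002
```

Request:
servo_tool([
  [[0,0,0,0,0,0.001,1],[0,0,0,0,0,0.002,1],[0,0,0,0,0,0.002,1]],
])

```text
time_s: 3.4
ee_pos: [0.542, 0.1774, 0.0723]
eef_rot: [-3.141, 0.0, 2.778]
force: [-8.8, -1.2, 13.4]
grip_width: 0.0003
```

The force rise to 13 N shows the lid is at the stop, so I'm withdrawing up and back.

Request:
servo_tool([
  [[0,0,0,0.01,0,-0.06,1],[0,0,0,0.06,0,-0.12,1],[0,0,0,0.12,0,-0.17,1],[0,0,0,0.18,0,-0.21,1],[0,0,0,0.24,0,-0.24,1],[0,0,0,0.3,0,-0.26,1],[0,0,0,0.32,0,-0.28,1],[0,0,0,0.32,0,-0.28,1]],
])

```text
time_s: 4.07
ee_pos: [0.392, 0.2353, 0.2142]
eef_rot: [3.14, 0.003, 2.78]
force: [0.6, -0.1, 1.1]
grip_width: 0.0005
```

```bash
python3 - <<'E'
from h import *
from station import get_obs,camera
o=get_obs();print(o["time_s"],o["ee_pos"],o["force"])
c=camera("side");cv2.imwrite("pics/side3.png",c["color"][:,:,::-1])
E
```

```text
4.0667 [0.39204217 0.23528939 0.21422585] [ 0.60746969 -0.08424025  1.0756629 ]
```

View pics/side3.png

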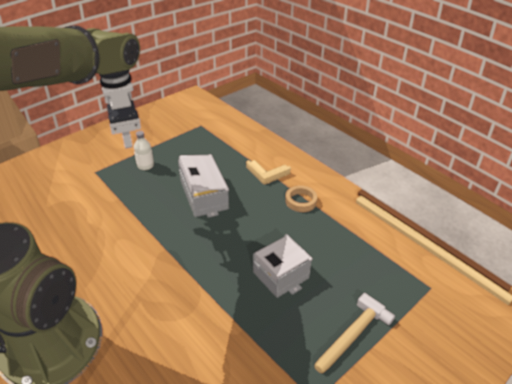

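The lid of the long box at (203,185) has begun to rise. I'll hold still for about 2.5 s and watch.

Request:
servo_tool([
  [[0,0,0,0,0,0,1],[0,0,0,0,0,0,1],[0,0,0,0,0,0,1],[0,0,0,0,0,0,1],[0,0,0,0,0,0,1],[0,0,0,0,0,0,1],[0,0,0,0,0,0,1],[0,0,0,0,0,0,1],[0,0,0,0,0,0,1],[0,0,0,0,0,0,1],[0,0,0,0,0,0,1],[0,0,0,0,0,0,1]],
])

```text
time_s: 5.12
ee_pos: [0.3929, 0.2347, 0.2131]
eef_rot: [3.141, 0.002, 2.779]
force: [-0.4, -0.1, 0.1]
grip_width: 0.0005
```

```bash
python3 - <<'E'
from h import *
from station import get_obs,camera
c=camera("side");cv2.imwrite("pics/side4.png",c["color"][:,:,::-1])
E
```

Request:
servo_tool([
  [[0,0,0,0,0,0,1],[0,0,0,0,0,0,1],[0,0,0,0,0,0,1],[0,0,0,0,0,0,1],[0,0,0,0,0,0,1],[0,0,0,0,0,0,1],[0,0,0,0,0,0,1],[0,0,0,0,0,0,1],[0,0,0,0,0,0,1],[0,0,0,0,0,0,1],[0,0,0,0,0,0,1],[0,0,0,0,0,0,1]],
])

```text
time_s: 6.17
ee_pos: [0.3929, 0.2347, 0.2131]
eef_rot: [3.141, 0.002, 2.779]
force: [0.4, 0.5, -0.2]
grip_width: 0.0004
```

Request:
servo_tool([
  [[0,0,0,0,0,0,1],[0,0,0,0,0,0,1],[0,0,0,0,0,0,1],[0,0,0,0,0,0,1],[0,0,0,0,0,0,1],[0,0,0,0,0,0,1]],
])

```text
time_s: 6.67
ee_pos: [0.3929, 0.2347, 0.2131]
eef_rot: [3.141, 0.002, 2.779]
force: [0.0, 0.2, 0.4]
grip_width: 0.0005
```

```bash
python3 - <<'E'
from h import *
from station import get_obs,camera
import pickle
o=get_obs();print(o["time_s"],o["ee_pos"],o["force"])
d={}
for n in("side","scene"):
  d[n]=camera(n);cv2.imwrite(f"pics/{n}5.png",d[n]["color"][:,:,::-1])
pickle.dump(d,open("c5.pkl","wb"))
E
```

```text
6.6667 [0.39294643 0.23471932 0.21306422] [0.01343984 0.19649753 0.38538208]
```

View pics/side4.png

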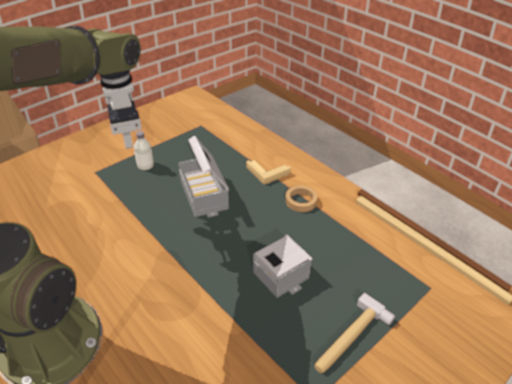

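View pics/side5.png

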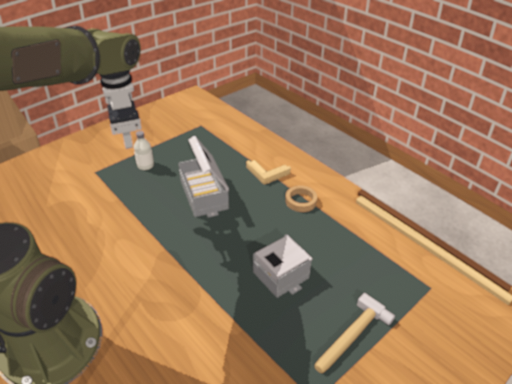

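View pics/scene5.png

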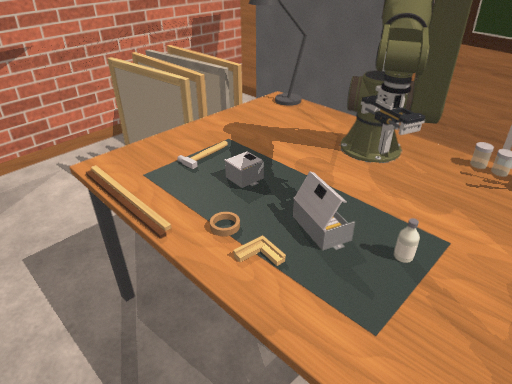

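The long box's lid is open at (203,155) in side and (320,200) in scene, and looks the same at 5.1 s and 6.7 s. Next I'll measure the lid angle and check that the other things haven't moved.

```bash
python3 - <<'E'
from h import *
import pickle
a=pickle.load(open("c0.pkl","rb"));b=pickle.load(open("c5.pkl","rb"))
print(pad(a["side"],(258,248,290,272)),pad(b["side"],(258,248,290,272)))
print(pad(a["scene"],(240,150,256,162)),pad(b["scene"],(240,150,258,162)))
p=[x for x in pad(b["scene"],(308,176,336,205))];print(p)
# pad expected at lid angle t
bx=np.array([np.cos(np.radians(-20.7)),np.sin(np.radians(-20.7)),0]);h=np.array([.542,.177,.07])+.074*bx
for t in(0,.8,.95,1.05):
    X=h-bx*(.074*np.cos(t)-.008*-np.sin(t)*-1*-1)+np.array([0,0,.074*np.sin(t)+.008*np.cos(t)]);print(t,X,proj(b["scene"],[X]))
for n in("side","scene"):
    m=np.abs(a[n]["color"].astype(int)-b[n]["color"]).max(2)
    for k,box in {"side":{"glue":(133,132,156,172),"tape":(284,185,320,214),"ham":(312,290,396,374),"cor":(245,156,294,185)},"scene":{"glue":(393,218,422,265),"tape":(206,208,244,238),"ham":(176,138,232,170),"cor":(230,234,288,268)}}[n].items():
        print(n,k,(m[box[1]:box[3],box[0]:box[2]]>40).sum())
E
```

```text
[(np.int32(83), array([273.71084337, 259.39759036]))] [(np.int32(98), array([273.28571429, 259.33673469]))]
[(np.int32(36), array([249.72222222, 156.55555556]))] [(np.int32(24), array([253.5  , 152.375])), (np.int32(38), array([249.63157895, 156.57894737]))]
[(np.int32(97), array([319.90721649, 190.94845361]))]
0 [0.542 0.177 0.078] [[330.15784455 204.54075708]]
0.8 [0.55762646 0.17109525 0.128658  ] [[327.07853405 191.42544933]]
0.95 [0.56486985 0.1683582  0.13484621] [[324.96660843 190.24059273]]
1.05 [0.57028816 0.16631079 0.13816989] [[323.32504171 189.73518144]]
side glue 0
side tape 0
side ham 0
side cor 0
scene glue 27
scene tape 0
scene ham 1
scene cor 0
```

```bash
python3 -c "
from station import hand_in;print(hand_in())"
```

```text
the job is handed in; nothing more can be done
None
```

The long box is open and the job is handed in. I pressed its pad once with the shut fingertips, about 6 mm down to the stop at roughly 13 N, then drew up and back. The lid sprang up and stayed up while I held clear for about 2.6 s.

**Lid:** The side pictures at 5.1 s and 6.7 s look the same. The pad's place in the last scene picture looks like a fully open lid (about 1.05 rad). My printed angle check had a sign slip, so its numbers were about 4 pixels off. I reconciled them by hand and did not rerun the check.

**Other things:** The short box's pad did not move in either view, so its lid is still shut. The tape ring, hammer and frame corner are unchanged. The glue bottle is unchanged in the side view; 27 pixels around it differ in the scene view, which I take to be the arm's shadow.

**Robot:** At the end it was clear of everything, with about zero force on the tool. The whole job took about 6.7 s of the 35 s allowed.

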